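# Load the last bobbin and wedge the row tight

### The arm

A 6-joint arm with a two-finger parallel gripper is mounted at the origin on a cart in front of the work surface, level with it; the furniture and walls round the work are solid. World frame = base frame: x ahead of the robot, y to its left, z up, the work surface at z = 0. Lengths are in m, angles in rad, forces in N, time in s.
With the tool pointing down it reaches from about 0.275 to 0.825 m from the base axis. Payload 4.9 kg.
Tool frame: the origin (TCP) lies midway between the tips of the shut fingers; the grasp point (between the pads) lies 19 mm behind it (grip_point_offset is the distance from the TCP to the grasp point, in m); z points along the fingers, y is the line along which they close (so a half turn about z gives the same grasp; the last joint's range is limited). The gripper opens to 85 mm and grips with 20 to 120 N. Pads are 22 mm wide; open, the fingers measure 114 mm over their backs; the gripper's body (76 mm by 85 mm) begins 54 mm behind the grasp point. The pads swing forward as they close: fully open they stand 13 mm farther back than shut.
Start: joints at [1.199, 0.326, -0.193, 1.052, 0, 1.437], TCP at [0.13, 0.535, 0.231] pointing down, gripper open.
Joint ranges: [-2.65, 2.65], [-0.97, 1.79], [-1.3, 1.35], [-1.93, 2.1], [-1.47, 1.37], [-3.14, 3.14]. Speed limits (rad/s): [2.57, 2.57, 3.14, 3.14, 3.14, 3.14].

### API

Orientations are given as a rotation vector (axis times angle).
In Python, from cell import * gives the robot as it stands. Calls block until the motion is done:
- movep(position, orientation): joint-space move of the TCP to a pose.
- move_l(position, velocity=0.15, rot=None, until_force=None): straight line of the TCP; rot=None keeps the orientation; velocity is the mean speed in m/s. With until_force (N) it stops when the force on the tool has changed by that much, and returns True; else False.
- set_joints(angles): joint-space move.
- let_go() and grab(newtons=None): open the fingers fully, or close them until they stop; newtons is the grip in N (None keeps the last).
- sleep(seconds).
- ik(position, orientation): joint angles nearest the present ones, or None.
- get_state(): the state.
- grab_frame(name): name is "side" or "top" or "wrist"; returns a dict with "img" (480x640x3 uint8, red, green, blue), "fx", "fy", "cx", "cy" (pixels), "cam_to_world" (4x4, takes a point from camera to world coordinates); the wrist camera has in their place "T_tool_cam" (4x4, takes a point from camera to tool coordinates, whose origin is the TCP and whose axes are the flange's). Camera axes: x right, y down, z forward; pixel columns grow to the right and rows downward; lengths in m; the calibration is good to about 2 mm. A picture is of the moment at which its call begins: read the wrist's pose just before it. There is no depth.
A pose or a line that the arm cannot do raises MotionError and nothing moves.
- sign_off(): hands the job in; it is judged then, once.
Trained networks look in the newest picture that a camera, given by its name, has taken for a name from the list of things; names that differ only in an ending like _2 or _b are one class to them, and where a whole thing is asked for, a point or a joint stands for the part that bears it (a point fixed in the world has none). Each returns a list of dicts, best first, with "score" (0 to 1); they miss things now and then, are a little off and sometimes report something else, mostly with a low value. They report only what shows in the picture. A call takes as long as a camera call. They do not tell look-alikes from the thing itself.
- spot_in(camera, name): "centre" ([column, row] in pixels, amid what is visible of it).
- silhouettes(camera, name): "mask" (480x640 bool, what is visible of it) and "centre" ([column, row] in pixels, amid what is visible of it).
- tip_of(camera, name): "centre" ([column, row] in pixels: a listed point, or the origin of a listed thing).
The state is a dict: "clock": time; "q": joint angles; "joint_velocities": joint speeds; "tau": joint torques, N m; "position": TCP position; "eef_rot": TCP orientation; "contact_force": force on the tool from outside, world axes, zero at the start; "wrist_torque": the same for the moment, N m; "finger_gap": opening from 0.0 (shut) to 1.0 (fully open); "grasp_force": force on a finger pad.
Only numpy, scipy, OpenCV 4.12 (cv2) and the standard library are available. Lean on these libraries where they do the work, as an engineer would, in place of code of your own. Each camera call takes 0.05 s, during which the arm holds its last target. There are 200 camera calls.

### The job

Draw the bobbin off the slanted peg of its rest and set it on the free spindle of the bobbin carrier, upright and fully down on the base. Then take the wooden wedge out of its holder and push it down, thin end first and sloped side to the sloped end wall, between that bobbin and the wall until all three bobbins are packed tight against the far stop and the wedge stays there by itself. Do not disturb the other tools on the bench.

Things in the scene. Friction and masses are not known exactly. Their poses are not given: they have to be found in the camera images.
- bobbin_new: the bobbin to load, at first on the slanted peg; grey plastic bobbin, origin at the centre of its underside, z along its axis towards the neck: two flanges 56 mm across (0-4 and 34-38 mm up), 32 mm barrel between them and a 32 mm wide round neck on top from 38 to 62 mm (the place to grip it); bore 21 mm right through; 70 g
- bobbin_1: bobbin already on the carrier, next to the stop; same shape and origin as bobbin_new
- bobbin_2: bobbin already on the carrier's middle spindle; same shape and origin as bobbin_new
- carrier: fixed plain steel bobbin carrier, base 80 mm (x) by 222 mm (y) by 10 mm, origin at its underside; the row runs along y: stop at -y, three 12 mm dark steel spindles 50 mm tall with coned tips at y = -71.5, -14, +43.5 mm (x = 0; the last one free), sloped end wall at +y. Bobbins have 4.5 mm play on the spindles; packed tight they stand at y = -72, -16, +40 mm
- free_spindle (a point): foot of the free spindle, on top of the carrier's base plate (10 mm above the bench)
- gap (a point): middle of the gap between the packed row and the end wall, on top of the base plate (carrier y = +70 mm)
- stop (a point): foot of the flat stop's face, on the base plate at carrier y = -100 mm; the stop is 44 mm high
- wall_top (a point): middle of the upper inner edge of the end wall, carrier y = 83 mm, 50 mm above the base plate; the wall is 46 mm wide and leans outward by 15 degrees, its inner face at carrier y = 69.9 mm at the base plate
- rest: fixed grey steel rest on a 90 x 76 mm base: a 64 mm square plate that slopes down towards the robot side (the rest's -x) with a 15 mm peg, 36 mm long, square to the plate, so peg and bobbin lean 35 degrees from vertical towards -x of the rest; origin at the base's underside
- rest_seat (a point): foot of the slanted peg on the sloping plate, 36 mm above the bench
- holder: fixed grey steel holder, base 84 x 70 x 6 mm, with a slot in which the wedge stands upright 32 mm deep; slot walls 38 mm above the bench; origin at the underside below the wedge's tip
- holder_seat (a point): floor of the slot, 6 mm above the bench, where the wedge's tip stands
- wedge: wooden wedge, 60 g, 30 mm wide (x), 78 mm tall, tip down; origin under the centre of its 4 mm thick tip. Flat face at y = -2 mm; sloped face (15 degrees) at y = 2 mm at the tip, 15 mm at z = 48 mm; grip tab above. In place its y points like the carrier's y. With the row tight the tip is about 8 mm above the base plate; it slides the bobbins with a few newtons and jams: 10 to 15 N is enough
- wedge_tab (a point): middle of the wedge's grip tab (wedge y = 6, z = 66 mm), 30 mm wide (x), 12 mm thick, from z = 48 to 78 mm; grip it across its 30 mm width (along wedge x)
- hex_keys: bystander: hex key set in a folding holder, 30x95x22 mm, loose
- gland_nut_0: bystander: cable gland 27x31x27 mm, loose
- tape_measure: bystander: pocket tape measure 64x81x36 mm, loose
- screwdriver_c: bystander: screwdriver 22x162x21 mm, loose
Mind the look-alikes: they are no part of the job. What is shaped like the holder but green or yellow is not meant.

How it is judged:
On the way, in this order (a step that is already met when the one before it is completed fails the run):
1. the bobbin is drawn off the slanted peg (distance between bobbin_new and rest_seat above 0.06 m), for 0.1 s.
2. the bobbin stands on the free spindle, fully down and let go (z of bobbin_new in the frame of carrier below 0.014 m and horizontal distance between bobbin_new and free_spindle below 0.006 m and angle between bobbin_new's own z axis and vertical below 0.06 rad and contact force between the fingers and bobbin_new below 0.1 N), for 0.2 s.
3. the wedge is taken out of its holder (distance between wedge and holder_seat above 0.05 m), for 0.1 s.
4. the wedge is driven in and the row is tight (z of wedge in the frame of carrier below 0.025 m and x of wedge in the frame of carrier between -0.013 and 0.013 m and y of wedge in the frame of carrier between 0.063 and 0.078 m and angle between wedge's own z axis and vertical below 0.1 rad and horizontal distance between bobbin_new and bobbin_2 below 0.0574 m and horizontal distance between bobbin_2 and bobbin_1 below 0.0574 m and y of bobbin_1 in the frame of carrier below -0.0702 m), for 0.2 s.
At the end, for the whole second after the job is handed in: All three bobbins upright (3 deg) on their spindles, down within 4 mm, neighbours touching within 1.4 mm, the first within 1.8 mm of the stop; wedge upright (6 deg) between last bobbin and end wall, within 13 mm of the row's line, tip at most 15 mm above the base; all at rest (all of step 4 and z of each of bobbin_new, bobbin_2, bobbin_1 in the frame of carrier below 0.014 m and y of bobbin_new in the frame of carrier between 0.037 and 0.0425 m and angle between each of bobbin_new, bobbin_2, bobbin_1's own z axis and vertical below 0.06 rad and y of bobbin_2 in the frame of carrier between -0.018 and -0.012 m and y of bobbin_1 in the frame of carrier between -0.074 and -0.069 m and linear speed of each of bobbin_new, bobbin_1, bobbin_2, wedge below 0.01 m/s).
It fails at once if a bystander is shifted by more than 30 mm (distance of any of hex_keys, gland_nut_0, tape_measure, screwdriver_c from where it was at the start of the episode above 0.03 m).
It fails at once if a bobbin already on the carrier is lifted off its seat (z of any of bobbin_1, bobbin_2 in the frame of carrier above 0.03 m).
It also fails if it takes over 51 s, if anything falls off the work surface, if the arm or the gripper's body presses on something with over 40 N, if the wrist force passes 120 N, or if a joint passes its speed limit or range.

## Working session

There is one attempt and no reset: what is moved stays moved. The work goes in short steps, each a Python script; the robot and the scene stay as the last script left them, time stands still between calls to the robot, and variables do not carry over. Pictures are saved under pics/ and viewed, at most 10 in all, crops included, and the job is handed in when it is done.

```bash
ls; mkdir -p pics; cat > h.py <<'E'
from cell import *
import numpy as np, cv2
from scipy.spatial.transform import Rotation as R
def ray(f,px):
    T=np.array(f["cam_to_world"]);d=np.array([(px[0]-f["cx"])/f["fx"],(px[1]-f["cy"])/f["fy"],1.])
    d=T[:3,:3]@d;return T[:3,3],d/np.linalg.norm(d)
def at_z(f,px,z):
    o,d=ray(f,px);return o+d*(z-o[2])/d[2]
def tri(rs):
    A=np.zeros((3,3));b=np.zeros(3)
    for o,d in rs:
        P=np.eye(3)-np.outer(d,d);A+=P;b+=P@o
    x=np.linalg.solve(A,b);return x,[float(np.linalg.norm((np.eye(3)-np.outer(d,d))@(x-o))) for o,d in rs]
def proj(f,p):
    T=np.linalg.inv(np.array(f["cam_to_world"]));c=T[:3,:3]@np.array(p)+T[:3,3];return [f["fx"]*c[0]/c[2]+f["cx"],f["fy"]*c[1]/c[2]+f["cy"]]
def wf():
    s=get_state();f=grab_frame("wrist");T=np.eye(4);T[:3,:3]=R.from_rotvec(s["eef_rot"]).as_matrix();T[:3,3]=s["position"]
    f["cam_to_world"]=T@np.array(f["T_tool_cam"]);return f
def save(n,img): cv2.imwrite("pics/"+n,cv2.cvtColor(np.ascontiguousarray(img),cv2.COLOR_RGB2BGR))
E
python3 - <<'E'
from h import *
for c in ["top","side"]:
    f=grab_frame(c);save(c+"0.png",f["img"]);print(c,f["fx"],np.round(f["cam_to_world"],3).tolist())
    for n in ["bobbin_new","carrier","free_spindle","gap","stop","wall_top","rest","rest_seat","holder","holder_seat","wedge","wedge_tab","hex_keys","tape_measure","screwdriver_c","gland_nut_0"]:
        print(n,[(round(d["score"],2),np.round(d["centre"]).tolist(),np.round(at_z(f,d["centre"],0.),3).tolist()[:2]) for d in tip_of(c,n)][:4])
print(get_state())
E
```

```text
pics
top 489.734760492611 [[-0.014, -0.996, 0.091, 0.436], [-1.0, 0.013, -0.013, -0.003], [0.011, -0.091, -0.996, 1.192], [0.0, 0.0, 0.0, 1.0]]
bobbin_new [(0.6, [177.0, 257.0], [0.525, 0.332])]
carrier [(0.95, [285.0, 246.0], [0.548, 0.069])]
free_spindle [(0.56, [263.0, 249.0], [0.541, 0.123])]
gap [(0.87, [254.0, 254.0], [0.531, 0.145])]
stop [(0.64, [323.0, 241.0], [0.559, -0.023])]
wall_top [(0.75, [246.0, 249.0], [0.543, 0.164])]
rest [(0.62, [181.0, 257.0], [0.524, 0.323]), (0.29, [399.0, 275.0], [0.475, -0.208]), (0.21, [244.0, 246.0], [0.549, 0.171])]
rest_seat [(0.66, [322.0, 243.0], [0.555, -0.022]), (0.59, [176.0, 254.0], [0.533, 0.334]), (0.3, [398.0, 276.0], [0.471, -0.205])]
holder [(0.82, [213.0, 195.0], [0.676, 0.246]), (0.77, [397.0, 271.0], [0.483, -0.203]), (0.56, [454.0, 311.0], [0.385, -0.338])]
holder_seat [(0.95, [454.0, 307.0], [0.395, -0.338]), (0.89, [400.0, 274.0], [0.477, -0.21]), (0.77, [211.0, 202.0], [0.66, 0.25]), (0.61, [175.0, 253.0], [0.536, 0.337])]
wedge [(0.39, [401.0, 275.0], [0.473, -0.213])]
wedge_tab [(0.46, [400.0, 272.0], [0.481, -0.21]), 
[... 1729 characters left out ...]
: 1.7, 'q': array([ 1.19880523e+00,  3.26186238e-01, -1.92619010e-01,  1.05198550e+00,
       -1.67282905e-05,  1.43657856e+00]), 'joint_velocities': array([ 2.25429869e-03, -1.87908217e-05,  9.60632190e-04,  7.49297017e-04,
       -4.66481258e-04, -2.88303165e-03]), 'tau': array([-8.98650032e-04, -4.43324840e+01,  2.62750965e+01,  9.58943747e-04,
       -2.46688387e-04,  4.70045933e-06]), 'position': array([0.12955456, 0.53453681, 0.23128111]), 'eef_rot': array([3.72612177e-01, 3.11939963e+00, 1.90979053e-06]), 'contact_force': array([-0.45379   ,  0.11492682,  0.53664288]), 'wrist_torque': array([-0.05305351, -0.02904429, -0.0092371 ]), 'grasp_force': 0.0, 'finger_gap': 1.0009317649097111}
```

View both.

View pics/top0.png

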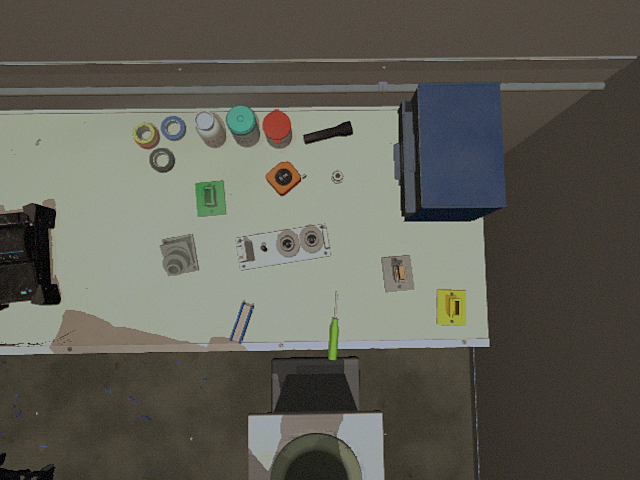

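View pics/side0.png

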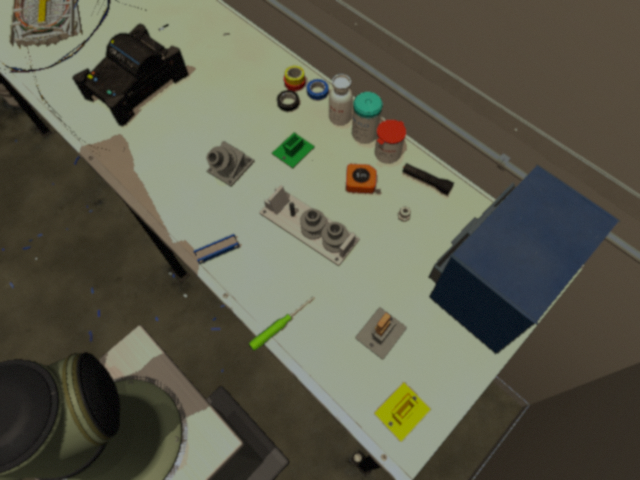

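The top view shows three holder-like things: green (211,198), yellow (452,308), and grey with the wooden wedge at (398,273). The grey one fits the description. The rest with its bobbin is at (178,255). The carrier is at (285,246), with its wall to the left and its free spindle at (264,248). Next I take wrist views close up.

```bash
cat > v.py <<'E'
from h import *
import sys
def look(tag,names):
    f=wf();save(tag+".png",f["img"])
    for n,z in names:
        print(n,[(round(d["score"],2),np.round(d["centre"],1).tolist(),np.round(at_z(f,d["centre"],z),4).tolist()[:2]) for d in tip_of("wrist",n)][:3])
    np.save("pics/"+tag+"_T.npy",f["cam_to_world"]);return f
E
python3 - <<'E'
from v import *
f=grab_frame("wrist");print(f["fx"],np.round(f["T_tool_cam"],3).tolist())
movep([0.45,0.22,0.36],[0,np.pi,0])
f=look("w1",[("rest_seat",.036),("rest",0),("bobbin_new",.036),("carrier",0),("free_spindle",.01),("gap",.01),("wall_top",.06),("stop",.01)])
print(get_state()["clock"],f["cx"],f["cy"])
E
```

```text
404.72293384639494 [[0.001, -0.947, -0.322, 0.084], [1.0, 0.001, -0.0, 0.001], [0.0, -0.322, 0.947, -0.143], [0.0, 0.0, 0.0, 1.0]]
rest_seat [(0.94, [411.9, 248.6], [0.5282, 0.3239]), (0.74, [205.3, 255.4], [0.5375, 0.0707]), (0.33, [408.9, 246.1], [0.525, 0.3201])]
rest [(0.75, [131.8, 362.0], [0.7161, -0.0636]), (0.65, [406.2, 237.4], [0.5253, 0.3234])]
bobbin_new [(0.76, [408.8, 244.7], [0.5232, 0.3198])]
carrier [(0.65, [218.1, 251.0], [0.5445, 0.0766])]
free_spindle [(0.79, [247.7, 253.2], [0.5439, 0.1175])]
gap [(0.7, [268.0, 244.6], [0.5321, 0.1443]), (0.26, [285.3, 111.0], [0.3691, 0.1718]), (0.26, [97.8, 95.9], [0.3531, -0.042])]
wall_top [(0.92, [271.3, 260.2], [0.5345, 0.1551])]
stop [(0.69, [138.3, 267.8], [0.5645, -0.0272]), (0.27, [159.1, 264.9], [0.5604, 0.0006])]
3.9083 328.1046464062695 245.2870371135263
```

View pics/w1.png

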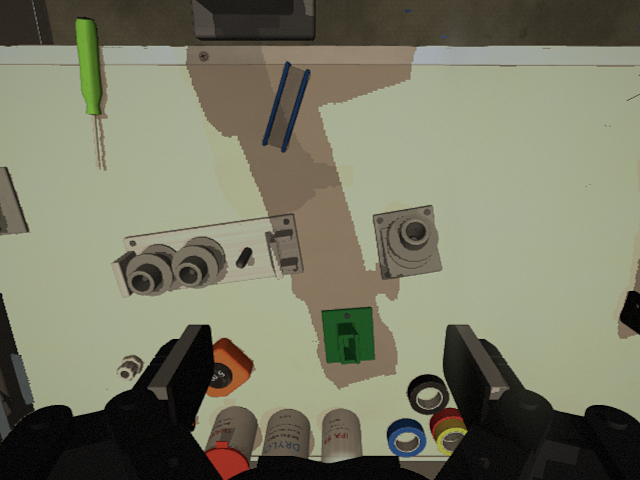

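The wrist view shows the carrier at (124..302, 213..297), its free spindle at (244,257) and the rest at (373..441, 205..279), with the bobbin neck at (413,232) leaning toward -x. I'll enlarge both.

```bash
python3 - <<'E'
import cv2,numpy as np
im=cv2.imread("pics/w1.png")
a=cv2.resize(im[200:305,108:308],None,fx=4,fy=4,interpolation=cv2.INTER_CUBIC) #800x420
cv2.imwrite("pics/c1.png",a)
b=cv2.resize(im[195:290,360:455],None,fx=6,fy=6,interpolation=cv2.INTER_CUBIC)
cv2.imwrite("pics/c2.png",b)
E
```

```text
(no output)
```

View pics/c1.png

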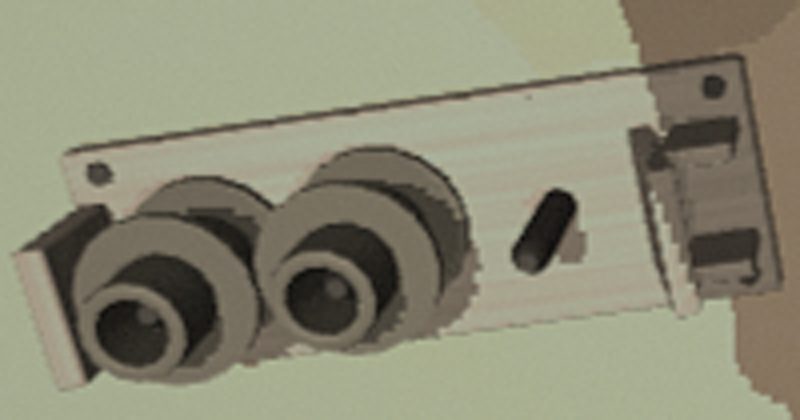

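View pics/c2.png

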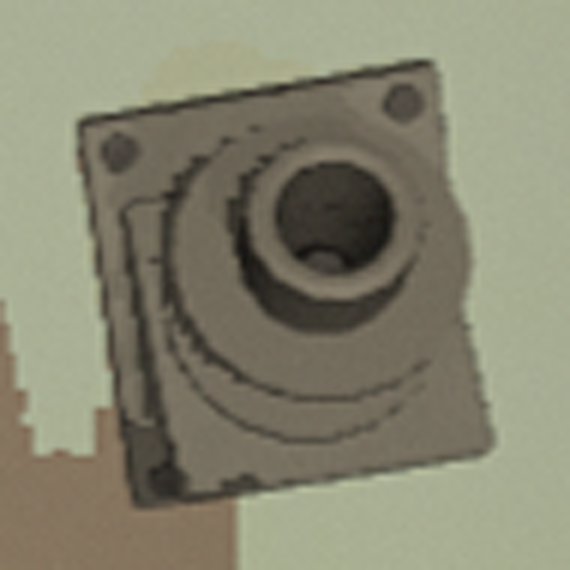

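Crop readings:
- **Carrier:** base corners at crop (68,152), (742,57) and (782,289). The spindle foot is about (564,198) and its tip about (527,265).
- **Rest:** base corners at (80,122), (435,62), (492,440) and (135,505). The bobbin's neck ring is centred at (333,228), leaning up in the image, which is -x.

```bash
cat > fit.py <<'E'
from h import *
from scipy.optimize import least_squares
K=dict(fx=404.723,fy=404.723,cx=328.105,cy=245.287)
def fitpose(f,pts,x0):
    def r(p):
        c,s=np.cos(p[2]),np.sin(p[2])
        return np.concatenate([np.array(proj(f,[p[0]+c*a-s*b,p[1]+s*a+c*b,z]))-px for px,(a,b,z) in pts])
    o=least_squares(r,x0,loss="soft_l1");return o.x,np.round(r(o.x),1).reshape(-1,2)
def cr(c,s,o): return (np.array(c)+.5)/s-.5+np.array(o)
E
python3 - <<'E'
from fit import *
f=dict(K,cam_to_world=np.load("pics/w1_T.npy"))
c=lambda u,v:cr((u,v),4,(108,200)); m=1e-3
P=[(c(66,149),(-40*m,-111*m,0)),(c(740,56),(-40*m,111*m,0)),(c(69,156),(-40*m,-111*m,.01)),(c(741,64),(-40*m,111*m,.01)),(c(783,288),(40*m,111*m,0)),
 (c(564,198),(0,43.5*m,.01)),(c(526,266),(0,43.5*m,.06))]
p,r=fitpose(f,P,[.55,.07,.18]);print("carrier",p,r.tolist())
C,S=np.cos(p[2]),np.sin(p[2])
for px in ((141,330),(323,292)):
    q=at_z(f,c(*px),.072)[:2]-p[:2];print("bob local",C*q[0]+S*q[1],-S*q[0]+C*q[1])
c=lambda u,v:cr((u,v),6,(360,195))
P=[(c(79,118),(-.045,-.038,0)),(c(433,61),(-.045,.038,0)),(c(494,443),(.045,.038,.003)),(c(135,507),(.045,-.038,0))]
p,r=fitpose(f,P,[.525,.323,.15]);print("rest",p,r.tolist())
n=at_z(f,c(333,228),.0855);print("neck top",n)
u=np.array([-np.sin(np.radians(35))*np.cos(p[2]),-np.sin(np.radians(35))*np.sin(p[2]),np.cos(np.radians(35))])
b=n-.062*u;print("bobbin origin",b)
for cam in ["top","side"]:
    g=grab_frame(cam)
    print(cam,np.round(proj(g,n),1),[(round(d["score"],2),np.round(d["centre"],1)) for d in tip_of(cam,"rest_seat")],proj(g,b))
E
```

```text
carrier [0.54861809 0.07342308 0.14153866] [[1.6, -0.4], [1.2, -0.2], [-2.9, 0.2], [0.3, -0.3], [0.3, -0.8], [-1.8, 3.0], [-0.4, 0.3]]
bob local -0.0006959213875541749 -0.06726473019209368
bob local -0.004952617939764041 -0.012019934764155244
rest [0.53196216 0.32460149 0.19543812] [[-0.0, 0.7], [0.2, -1.0], [-1.9, 0.8], [1.1, -0.6]]
neck top [0.4927123 0.3152536 0.0855   ]
bobbin origin [0.52759704 0.32215956 0.03471257]
top [173.6 268.7] [(0.71, array([399.5, 270.8])), (0.63, array([178.8, 255.8]))] [np.float64(177.01227121997388), np.float64(254.9404146555445)]
side [212.6 155.5] [(0.75, array([227.8, 158.7]))] [np.float64(226.94311659034273), np.float64(158.11599532601218)]
```

Bobbin origin (0.5276,0.3222,0.035) agrees with the networks' rest_seat in all three cameras, and the fitted carrier gives a spindle foot within 2 mm of theirs. One closer look at the spindle, plus a check of both grasp options with IK.

```bash
python3 - <<'E'
from v import *
movep([0.50,0.11,0.24],[0,np.pi,0])
f=look("w2",[("free_spindle",.01),("gap",.01),("wall_top",.06),("stop",.01),("carrier",0)])
print(get_state()["clock"])
cv2.imwrite("pics/c3.png",cv2.resize(cv2.imread("pics/w2.png")[130:340,:],None,fx=1.25,fy=1.25,interpolation=cv2.INTER_CUBIC))
yaw=.17;u=np.array([-np.sin(np.radians(35))*np.cos(yaw),-np.sin(np.radians(35))*np.sin(yaw),np.cos(np.radians(35))])
b=np.array([.5276,.3222,.0347]);ey=np.array([-np.sin(yaw),np.cos(yaw),0])
for nm,y in (("y",ey),("-y",-ey),("x",np.cross(ey,u)),("-x",-np.cross(ey,u))):
    M=np.column_stack([np.cross(y,-u),y,-u]);rv=R.from_matrix(M).as_rotvec()
    print(nm,[None if q is None else np.round(q,2).tolist() for q in (ik(b+s*u,rv) for s in (.041,.116))])
cy=.1415
for sg in (1,-1):
    y=sg*np.array([np.cos(cy),np.sin(cy),0]);z=np.array([0,0,-1]);rv=R.from_matrix(np.column_stack([np.cross(y,z),y,z])).as_rotvec()
    print("place",sg,[np.round(ik([.5425,.1165,h],rv),2).tolist() for h in (.055,.15)])
E
```

```text
free_spindle [(0.91, [334.0, 244.1], [0.5425, 0.1172]), (0.51, [541.0, 226.2], [0.5243, 0.316])]
gap [(0.81, [359.9, 234.8], [0.533, 0.1422])]
wall_top [(0.78, [379.3, 254.4], [0.5349, 0.1551]), (0.44, [562.4, 231.3], [0.5143, 0.3073])]
stop [(0.58, [291.8, 245.2], [0.5437, 0.076])]
carrier [(0.92, [290.7, 244.6], [0.5464, 0.074])]
5.125
y [[0.55, 0.38, -0.91, -0.3, -0.21, 0.31], [0.59, 0.19, -0.93, -0.12, -0.23, 0.35]]
-y [[0.55, 0.38, -0.91, -0.3, -0.21, -2.83], [0.59, 0.19, -0.93, -0.12, -0.23, -2.79]]
x [[0.55, 0.38, -0.91, -0.3, -0.21, 1.88], [0.59, 0.19, -0.93, -0.12, -0.23, 1.92]]
-x [[0.55, 0.38, -0.91, -0.3, -0.21, -1.26], [0.59, 0.19, -0.93, -0.12, -0.23, -1.22]]
place 1 [[0.08, 0.51, -0.4, 0.65, 0.0, 1.51], [0.08, 0.4, -0.3, 0.87, 0.0, 1.51]]
place -1 [[0.08, 0.51, -0.4, 0.65, 0.0, -1.63], [0.08, 0.4, -0.3, 0.87, 0.0, -1.63]]
```

View pics/c3.png

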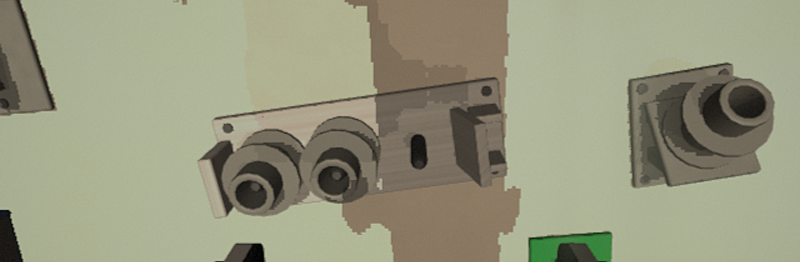

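```bash
cat >> h.py <<'E'
def frame(zdir,ydir):
    z=np.array(zdir)/np.linalg.norm(zdir);y=np.array(ydir)-z*np.dot(ydir,z);y/=np.linalg.norm(y)
    return R.from_matrix(np.column_stack([np.cross(y,z),y,z])).as_rotvec()
E
python3 - <<'E'
from fit import *
f=dict(K,cam_to_world=np.load("pics/w2_T.npy"))
c=lambda u,v:cr((u,v),1.25,(0,130));m=1e-3
P=[(c(214,119),(-40*m,-111*m,.005)),(c(497,79),(-40*m,111*m,.005)),(c(505,178),(40*m,111*m,.003)),(c(418,140),(0,43.5*m,.01)),(c(419,164),(0,43.5*m,.06))]
p,r=fitpose(f,P,[.55,.07,.14]);print("carrier",p,r.tolist())
C,S=np.cos(p[2]),np.sin(p[2]);print("spindle",p[0]-S*.0435,p[1]+C*.0435)
for px in ((251,193),(336,181)):
    q=at_z(f,c(*px),.072)[:2]-p[:2];print("bob local",C*q[0]+S*q[1],-S*q[0]+C*q[1])
# grasp
from h import *
yaw=.17;u=np.array([-np.sin(np.radians(35))*np.cos(yaw),-np.sin(np.radians(35))*np.sin(yaw),np.cos(np.radians(35))])
b=np.array([.5276,.3222,.0347]);ey=np.array([-np.sin(yaw),np.cos(yaw),0])
rv=frame(-u,np.cross(ey,u))
movep(b+.12*u,rv)
print(move_l(b+.042*u,.12,until_force=6),get_state()["position"]-(b+.042*u))
grab(40);s=get_state();print(s["finger_gap"],s["grasp_force"],s["contact_force"],s["clock"])
f=wf();save("w3.png",f["img"])
E
```

```text
carrier [0.54821462 0.07391402 0.14177724] [[-0.5, -0.5], [1.0, -0.2], [1.0, -2.7], [-0.5, 1.8], [-0.5, 1.1]]
spindle 0.542067947595675 0.11697756399135936
bob local -0.0007872461000690088 -0.07032208606534222
bob local -0.0013302582779149631 -0.012012225865886291
False [-6.51610761e-05 -1.52547276e-04  9.51800707e-05]
0.3507960110127627 41.415371275506914 [-4.93031152 -0.75576725  5.87888168] 8.0917
```

View pics/w3.png

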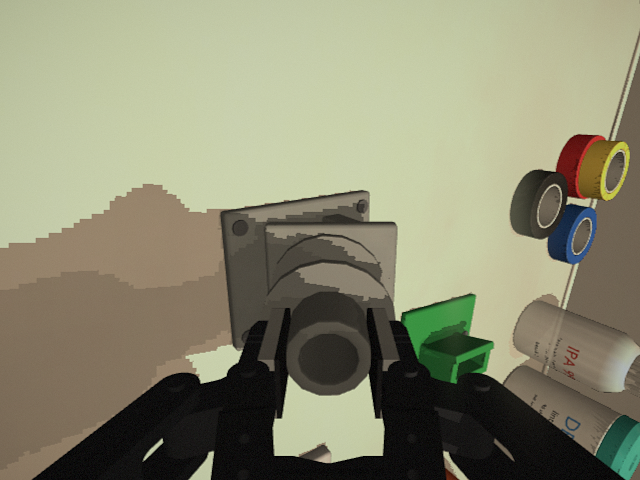

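The bobbin neck is held between the pads, ring centred at (329,360). Now I draw it off, correcting for its lateral offset in the hand.

```bash
python3 - <<'E'
from h import *
f=grab_frame("wrist");T=np.array(f["T_tool_cam"]);d=T[:3,:3]@np.array([(329-f["cx"])/f["fx"],(360-f["cy"])/f["fy"],1]);o=T[:3,3]
print("neck top in tool",o+d*(-.020-o[2])/d[2])
yaw=.17;u=np.array([-np.sin(np.radians(35))*np.cos(yaw),-np.sin(np.radians(35))*np.sin(yaw),np.cos(np.radians(35))])
p=np.array(get_state()["position"])
move_l(p+.085*u,.12)
s=get_state();print(s["finger_gap"],s["grasp_force"],s["contact_force"],s["clock"])
cy=.1416;rv=frame([0,0,-1],[np.cos(cy),np.sin(cy),0])
movep([.50,.20,.19],rv)
movep([.5423,.1170,.165],rv)
f=wf();save("w4.png",f["img"]);s=get_state();print(s["finger_gap"],s["grasp_force"],s["contact_force"],s["clock"],s["position"])
g=grab_frame("side");save("s4.png",g["img"])
pr=proj(g,[.5423,.1170,.11]);print(pr)
u0,v0=int(pr[0]),int(pr[1])
a=cv2.resize(g["img"][v0-50:v0+50,u0-65:u0+65],(520,400),interpolation=cv2.INTER_CUBIC)
b=cv2.resize(f["img"][240:480,190:450],(260,240)); c=np.zeros((400,780,3),np.uint8);c[:,:520]=a;c[:240,520:]=b;save("c4.png",c)
E
```

```text
neck top in tool [-0.00112212  0.00010521 -0.02      ]
0.3500807486196598 40.49473179504275 [-0.63384222  0.66083374 -0.42293689] 9.05
0.3494164213731349 40.47941389493644 [-1.0833318   0.01978496 -1.07176869] 10.55 [0.54125031 0.11762204 0.16435509]
[np.float64(290.2151580926785), np.float64(189.14545776368504)]
```

View pics/c4.png

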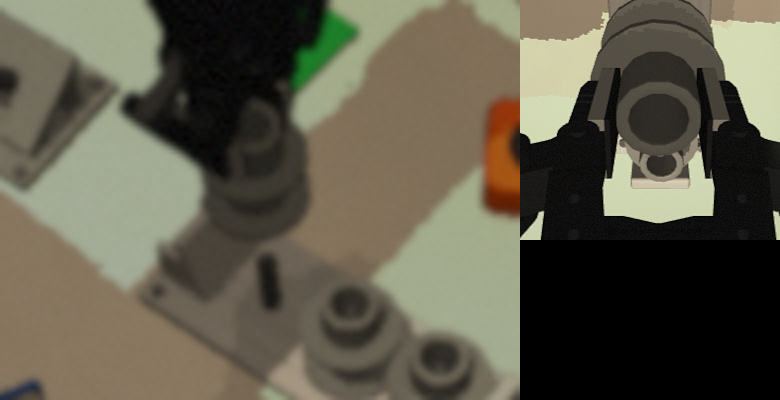

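The bobbin hangs upright above the spindle. bobbin_2 sits about 2 mm toward the free spindle and the wall foot only admits y ≤ 41.9. So I'll enter at y=+46, use the lower flange to push bobbin_2 toward the stop, then lower at y≈41.

```bash
cat >> h.py <<'E'
CP=np.array([.5484,.0737]);CY=.1416
def cw(x,y,z): # carrier -> world
    c,s=np.cos(CY),np.sin(CY);return [CP[0]+c*x-s*y,CP[1]+s*x+c*y,z]
def wc(p):
    c,s=np.cos(CY),np.sin(CY);q=np.array(p[:2])-CP;return np.array([c*q[0]+s*q[1],-s*q[0]+c*q[1],p[2]])
RC=frame([0,0,-1],[np.cos(CY),np.sin(CY),0])
E
python3 - <<'E'
from h import *
def st(t): 
    s=get_state();print(t,np.round(wc(s["position"])-[0,.0011,.052],4),np.round(s["contact_force"],1),round(s["finger_gap"],3),round(s["clock"],2))
tgt=lambda y,z:cw(0,y+.0011,z+.052)
move_l(tgt(.046,.070),.12,rot=RC);sleep(.2);st("above")
print(move_l(tgt(.046,.034),.06,until_force=5));st("on spindle")
print(move_l(tgt(.0403,.034),.04,until_force=12));st("pushed")
f=wf();save("w5.png",f["img"])
E
```

```text
above [0.0008 0.0461 0.071 ] [ 0.9 -0.4 -0.2] 0.352 11.31
False
on spindle [0.0001 0.046  0.0339] [-0.5 -0.1  0.2] 0.352 12.06
False
pushed [0.0003 0.04   0.0343] [ 0.1 -0.3 -1.6] 0.347 12.35
```

```bash
python3 - <<'E'
from h import *
def st(t): 
    s=get_state();print(t,np.round(wc(s["position"])-[0,.0011,.052],4),np.round(s["contact_force"],1),round(s["finger_gap"],3),round(s["clock"],2))
tgt=lambda y,z:cw(0,y+.0011,z+.052)
move_l(tgt(.0410,.033),.04)
print(move_l(tgt(.0410,-.001),.04,until_force=7));st("down")
g=grab_frame("side");save("s5.png",g["img"]);f=wf();save("w6.png",f["img"])
a=cv2.resize(g["img"][150:270,240:370],(520,480),interpolation=cv2.INTER_CUBIC);b=f["img"][240:480,190:450]
c=np.zeros((480,780,3),np.uint8);c[:,:520]=a;c[:240,520:]=b;save("c5.png",c)
E
```

```text
True
down [-0.0006  0.0411 -0.    ] [-1.3 -0.2  4.5] 0.35 13.43
```

View pics/c5.png

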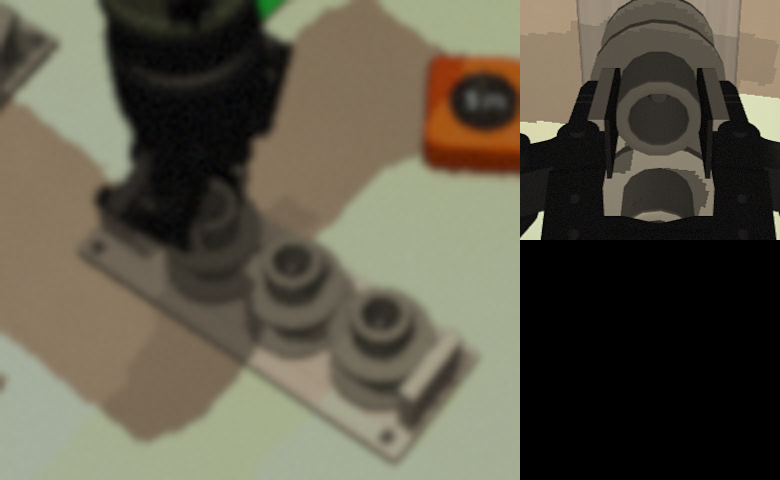

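The bobbin is down on the base (z = 0.000 with contact force). I release it and go look at the grey holder.

```bash
python3 - <<'E'
from v import *
let_go();sleep(.25)
p=get_state()["position"];move_l([p[0],p[1],.17],.2)
g=grab_frame("top")
for n in("bobbin_new",):print([(round(d["score"],2),np.round(wc(at_z(g,d["centre"],.01)),4)) for d in tip_of("top",n)])
f=wf();save("w7.png",f["img"])
movep([.42,-.20,.26],[0,np.pi,0])
f=look("w8",[("holder",0),("holder_seat",.006),("wedge",.006),("wedge_tab",.072)])
print(get_state()["clock"])
for n in ("holder_seat","wedge_tab"):
    for c in ("top","side"):
        print(n,c,[(round(d["score"],2),np.round(d["centre"],1).tolist()) for d in (grab_frame(c),tip_of(c,n))[1]])
i=f["img"];pc=proj(f,[.48,-.208,.03]);u,v=int(pc[0]),int(pc[1]);print(u,v)
a=i[max(0,v-75):v+75,u-90:u+90];save("c8.png",cv2.resize(a,None,fx=3,fy=3,interpolation=cv2.INTER_CUBIC));print("crop off",u-90,max(0,v-75))
b=cv2.resize(cv2.cvtColor(cv2.imread("pics/w7.png"),cv2.COLOR_BGR2RGB)[200:480,150:490],(240,198))
c=np.zeros((450,780,3),np.uint8);c[:,:540]=cv2.resize(a,(540,450),interpolation=cv2.INTER_CUBIC);c[:198,540:]=b;save("c8.png",c)
E
```

```text
[(0.58, array([-0.0009,  0.0325,  0.01  ]))]
holder [(0.88, [186.2, 173.1], [0.3976, -0.3395]), (0.81, [317.3, 249.8], [0.4781, -0.2101])]
holder_seat [(0.65, [318.3, 253.6], [0.4802, -0.2089]), (0.62, [184.7, 165.8], [0.3897, -0.3381]), (0.31, [566.6, 314.6], [0.5513, 0.0636])]
wedge [(0.89, [318.4, 250.6], [0.4769, -0.2088])]
wedge_tab [(0.71, [326.9, 274.9], [0.4763, -0.1998])]
17.3333
holder_seat top [(0.82, [399.6, 275.3]), (0.57, [211.8, 202.8])]
holder_seat side [(0.93, [402.1, 411.7])]
wedge_tab top [(0.64, [400.2, 269.2]), (0.41, [180.6, 255.4])]
wedge_tab side [(0.49, [384.0, 322.5])]
318 261
crop off 228 186
```

View pics/c8.png

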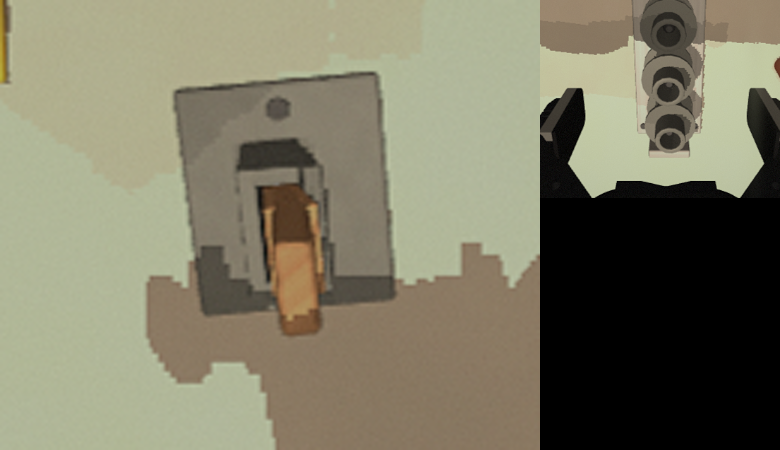

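The row stands upright. The wedge is in the grey holder with the long side of its tab along image-vertical (world x). I'll fit the holder base and check the tab's side to find the wedge's +y.

```bash
python3 - <<'E'
from fit import *
f=dict(K,cam_to_world=np.load("pics/w8_T.npy"))
c=lambda u,v:cr((u,v),3,(228,186))
a,b=.042,.035
P=[(c(175,91),(-a,-b,.003)),(c(378,72),(-a,b,.003)),(c(396,297),(a,b,.003)),(c(205,316),(a,-b,.003))]
p,r=fitpose(f,P,[.478,-.209,.09]);print("holder",p,r.tolist())
C,S=np.cos(p[2]),np.sin(p[2])
def loc(px,z):
    q=at_z(f,c(*px),z)[:2]-p[:2];return np.round([C*q[0]+S*q[1],-S*q[0]+C*q[1]],4)
for n,px in dict(tl=(275,242),tr=(317,242),bl=(281,333),br=(321,331)).items(): print(n,loc(px,.084))
print("seat",loc((318.3*3-684+1,253.6*3-558+1),.006),"hole",loc((278,108),.006))
for n,px in dict(slot_tl=(238,168),slot_tr=(322,165),sl_bl=(250,290),sl_br=(330,290)).items(): print(n,loc(px,.038))
yd=p[2]
for s in(1,-1):
  for cam in("top","side"):
    g=grab_frame(cam);print(s,cam,[np.round(proj(g,[p[0]-S*y,p[1]+C*y,z]),1).tolist() for y,z in((6*s*1e-3,.072),(0,.006))])
E
```

```text
holder [ 0.478996   -0.20316138  0.0998332 ] [[-0.5, 0.1], [0.3, -0.2], [0.4, 0.3], [-0.3, -0.2]]
tl [-0.0158 -0.0014]
tr [-0.0146  0.0104]
bl [ 0.0126 -0.0027]
br [0.0131 0.0089]
seat [ 0.0006 -0.0059] hole [-0.0335 -0.0002]
slot_tl [-0.0239 -0.0133]
slot_tr [-0.0222  0.0132]
sl_bl [ 0.0183 -0.0143]
sl_br [0.0209 0.0118]
1 top [[399.8, 272.1], [397.6, 272.9]]
1 side [[382.1, 319.3], [381.2, 331.0]]
-1 top [[405.0, 271.5], [397.6, 272.9]]
-1 side [[387.3, 323.2], [381.2, 331.0]]
```

```bash
python3 - <<'E'
import cv2
im=cv2.imread("pics/w8.png")
cv2.imwrite("pics/c9.png",cv2.resize(im[228:300,300:345],None,fx=8,fy=8,interpolation=cv2.INTER_LANCZOS4))
E
```

```text
(no output)
```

View pics/c9.png

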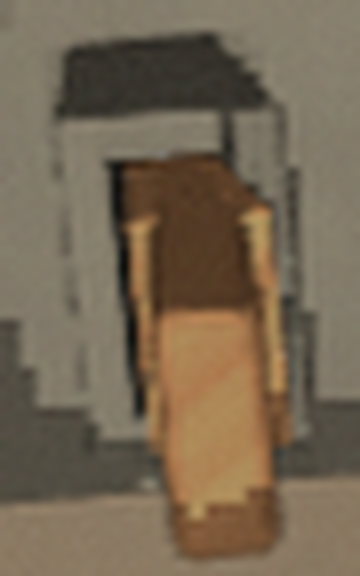

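The end profile shows the right edge slanting inward toward the tip, so the wedge's +y is about the holder's +y (world +y) and no flip is needed. This picture was one over the viewing limit, so from here I work by numbers only. Next I take the wedge.

```bash
python3 - <<'E'
from h import *
def st(t): 
    s=get_state();print(t,np.round(s["position"],4),np.round(s["contact_force"],1),round(s["finger_gap"],3),round(s["grasp_force"],1),round(s["clock"],2))
h=.0998;rv=frame([0,0,-1],[np.cos(h),np.sin(h),0]);x,y=.4771,-.1996
movep([x,y,.14],rv);sleep(.15)
print(move_l([x,y,.056],.1,until_force=6));st("at")
grab(70);st("grip")
move_l([x,y,.19],.15);st("up")
movep(cw(0,.0824,.17),RC);sleep(.2);s=get_state();print(wc(s["position"]));st("over")
f=wf();save("w10.png",f["img"]);save("t10.png",grab_frame("top")["img"])
for n in("wedge","wedge_tab"):print(n,[(round(d["score"],2),np.round(wc(at_z(f,d["centre"],z)),4)) for d in tip_of("wrist",n) for z in((.12,) if n=="wedge" else(.186,))])
g=grab_frame("top")
for n in("bobbin_1","bobbin_2","bobbin_new"):print(n,[(round(d["score"],2),np.round(wc(at_z(g,d["centre"],.01)),4)) for d in tip_of("top",n)])
E
```

```text
False
at [ 0.4776 -0.1999  0.0565] [-0.1  0.   0. ] 0.998 0.0 20.45
grip [ 0.4772 -0.1997  0.0564] [-1.   0.4  4.5] 0.333 68.6 21.0
up [ 0.4765 -0.1992  0.189 ] [ 0.4  0.3 -1.2] 0.334 69.2 22.04
[0.00017457 0.08117625 0.17010791]
over [0.5371 0.1541 0.1701] [ 0.8  0.3 -0.6] 0.332 69.2 23.59
wedge [(0.73, array([0.0007, 0.0727, 0.12  ]))]
wedge_tab [(0.75, array([0.0003, 0.0804, 0.186 ]))]
bobbin_1 [(0.94, array([-0.0017, -0.0702,  0.01  ])), (0.59, array([-0.004 , -0.0108,  0.01  ])), (0.55, array([-0.102 , -0.2656,  0.01  ])), (0.33, array([0.0114, 0.0876, 0.01  ])), (0.17, array([-0.1998, -0.0945,  0.01  ]))]
bobbin_2 [(0.94, array([-0.0017, -0.0702,  0.01  ])), (0.59, array([-0.004 , -0.0108,  0.01  ])), (0.55, array([-0.102 , -0.2656,  0.01  ])), (0.33, array([0.0114, 0.0876, 0.01  ])), (0.17, array([-0.1998, -0.0945,  0.01  ]))]
bobbin_new [(0.94, array([-0.0007,  0.0342,  0.01  ])), (0.65, array([0.007 , 0.0912, 0.01  ]))]
```

```bash
python3 - <<'E'
from h import *
def st(t): 
    s=get_state();c=wc(s["position"]);print(t,"x,y0,h",np.round(c-[0,.0067,.060],4),"wall-contact y0",round(.0679+.268*(c[2]-.06),4),np.round(s["contact_force"],1),round(s["finger_gap"],3),round(s["clock"],2))
t=lambda y0,h:cw(0,y0+.0067,h+.060)
move_l(t(.0755,.050),.12,rot=RC);sleep(.15);st("pre")
print(move_l(t(.0752,.030),.05,until_force=5));st("enter")
print(move_l(t(.0703,.0095),.03,until_force=12));st("in")
E
```

```text
pre x,y0,h [0.0009 0.0755 0.051 ] wall-contact y0 0.0816 [ 0.3  0.1 -0.7] 0.337 24.79
False
enter x,y0,h [-0.0003  0.0752  0.0296] wall-contact y0 0.0758 [ 0.6  0.  -0.2] 0.332 25.34
False
in x,y0,h [-0.0001  0.0712  0.0094] wall-contact y0 0.0704 [-1.2  5.3  1.1] 0.332 26.19
```

```bash
python3 - <<'E'
from h import *
def st(t): 
    s=get_state();c=wc(s["position"]);print(t,"x,y0,h",np.round(c-[0,.0067,.060],4),"wall-contact y0",round(.0679+.268*(c[2]-.06),4),np.round(s["contact_force"],1),round(s["finger_gap"],3),round(s["clock"],2))
t=lambda y0,h:cw(0,y0+.0067,h+.060)
print(move_l(t(.0700,.004),.02,until_force=10));st("in")
let_go();sleep(.3);st("open")
p=get_state()["position"];move_l([p[0],p[1],.15],.15)
grab(20)
f=wf();save("w11.png",f["img"])
for n,z in(("wedge_tab",.084),("wedge",.018),("gap",.01)):print(n,[(round(d["score"],2),np.round(wc(at_z(f,d["centre"],z)),4)) for d in tip_of("wrist",n)][:2])
# push on top of the tab with shut fingers
move_l(cw(0,.076,.110),.12,rot=RC);sleep(.15)
print(move_l(cw(0,.076,.075),.03,until_force=13))
s=get_state();print("top of tab z",wc(s["position"]),np.round(s["contact_force"],1),s["clock"])
E
```

```text
True
in x,y0,h [0.0006 0.071  0.007 ] wall-contact y0 0.0698 [ 0.4 -0.4  1.2] 0.338 26.44
open x,y0,h [-0.0001  0.072   0.0066] wall-contact y0 0.0697 [-0.7  0.5  0.3] 0.999 27.33
wedge_tab [(0.87, array([0.0004, 0.0773, 0.084 ]))]
wedge [(0.67, array([0.0009, 0.0711, 0.018 ]))]
gap [(0.95, array([-0.0006,  0.0728,  0.01  ]))]
True
top of tab z [0.00090035 0.07548841 0.0925208 ] [ 0.9 -1.2  1. ] 30.325
```

```bash
python3 - <<'E'
from h import *
for i in range(2):
    move_l(cw(0,.076,.098),.1)
    r=move_l(cw(0,.076,.080),.02,until_force=15)
    s=get_state();print(r,np.round(wc(s["position"]),4),np.round(s["contact_force"],1),round(s["clock"],2))
move_l(cw(0,.03,.24),.2)
f=wf();save("w12.png",f["img"])
for n,z in(("wedge_tab",.084),("wedge",.018),("bobbin_1",.01)):print(n,[(round(d["score"],2),np.round(wc(at_z(f,d["centre"],z)),4)) for d in tip_of("wrist",n)][:4])
for m in silhouettes("wrist","bobbin_1"): print(round(m["score"],2),np.round(m["centre"]),m["mask"].sum())
np.save("pics/w12_T.npy",f["cam_to_world"]);print([ [np.round(proj(f,cw(0,y,z))).tolist() for z in(.01,.072)] for y in(-.072,-.016,.04)])
g=grab_frame("top");save("t12.png",g["img"]);print([np.round(proj(g,cw(0,y,.072)),1).tolist() for y in(-.072,-.016,.04)])
print(get_state()["clock"])
E
```

```text
True [0.0008 0.0759 0.0919] [ 0.4 -0.5  4.1] 31.07
True [0.0004 0.0759 0.0916] [ 0.1 -0.7  3.3] 31.81
wedge_tab [(0.8, array([0.0013, 0.0791, 0.084 ])), (0.15, array([-0.0015,  0.0103,  0.084 ]))]
wedge [(0.89, array([0.0003, 0.068 , 0.018 ]))]
bobbin_1 [(0.89, array([ 0.0018, -0.0163,  0.01  ])), (0.63, array([ 0.0021, -0.0695,  0.01  ]))]
0.84 [333. 299.] 1262
0.69 [331. 257.] 3215
[[[330.0, 300.0], [330.0, 332.0]], [[330.0, 248.0], [330.0, 273.0]], [[330.0, 192.0], [331.0, 207.0]]]
[[312.2, 238.4], [288.1, 242.1], [263.9, 245.9]]
33.0333
```

```bash
python3 - <<'E'
from fit import *
f=dict(K,cam_to_world=np.load("pics/w12_T.npy"))
im=cv2.GaussianBlur(cv2.imread("pics/w12.png",0),(3,3),0)
for y in(-.072,-.016,.04):
    c=proj(f,cw(0,y,.072));r=np.hypot(*(np.array(proj(f,cw(.016,y,.072)))-c))
    u,v=int(c[0]),int(c[1]);w=30;roi=im[v-w:v+w,u-w:u+w]
    h=cv2.HoughCircles(roi,cv2.HOUGH_GRADIENT,1,3,param1=80,param2=9,minRadius=int(r*.55),maxRadius=int(r*1.15))
    if h is None: print(y,r,None);continue
    for k in h[0][:5]:
        print(y,round(r,1),np.round(k,1),np.round(wc(at_z(f,(k[0]+u-w,k[1]+v-w),.072)),4))
E
```

```text
-0.072 18.3 [36.5 16.5 11.4] [ 0.0054 -0.0582  0.072 ]
-0.016 19.3 [25.5 34.5 21.4] [-0.004  -0.0198  0.072 ]
-0.016 19.3 [26.5 20.5 18.1] [-0.0032 -0.0073  0.072 ]
-0.016 19.3 [26.5 29.5 12.1] [-0.0032 -0.0153  0.072 ]
-0.016 19.3 [35.5 25.5 21.4] [ 0.0042 -0.0117  0.072 ]
-0.016 19.3 [30.5 22.5 21.4] [ 0.0001 -0.0091  0.072 ]
0.04 20.4 [26.5 24.5 18.5] [-0.0032  0.0446  0.072 ]
0.04 20.4 [27.5 30.5 13.1] [-0.0024  0.0398  0.072 ]
0.04 20.4 [26.5 35.5 22.4] [-0.0032  0.0358  0.072 ]
0.04 20.4 [24.5 27.5 15.6] [-0.0047  0.0422  0.072 ]
0.04 20.4 [26.5 21.5 16.5] [-0.0032  0.047   0.072 ]
```

bobbin_2 (y≈-15.3 mm) and bobbin_new (y≈39.8 mm) match the packed row. One check of bobbin_1, then I hand in.

```bash
python3 - <<'E'
from fit import *
move_l(cw(0,-.085,.21),.2);sleep(.2)
f=wf();im=cv2.GaussianBlur(cv2.cvtColor(f["img"],cv2.COLOR_RGB2GRAY),(3,3),0);save("w13.png",f["img"])
for y in(-.072,-.016,.04):
    c=proj(f,cw(0,y,.072));r=np.hypot(*(np.array(proj(f,cw(.0105,y,.072)))-c))
    u,v=int(c[0]),int(c[1]);w=32;roi=im[max(0,v-w):v+w,u-w:u+w]
    h=cv2.HoughCircles(roi,cv2.HOUGH_GRADIENT,1,3,param1=80,param2=8,minRadius=int(r*.88),maxRadius=int(r*1.12)+1) if min(roi.shape)>20 else None
    print(y,np.round(c),[] if h is None else [np.round(wc(at_z(f,(k[0]+u-w,k[1]+max(0,v-w)),.072)),4).tolist() for k in h[0][:3]])
print([(round(d["score"],2),np.round(wc(at_z(f,d["centre"],.01)),4).tolist()) for d in tip_of("wrist","bobbin_1")],get_state()["clock"])
E
```

```text
-0.072 [329. 214.] [[0.0006, -0.0719, 0.072], [0.0034, -0.0675, 0.072], [0.0027, -0.0646, 0.072]]
-0.016 [329. 133.] [[-0.0057, -0.0114, 0.072], [0.0003, -0.0121, 0.072], [-0.0023, -0.0166, 0.072]]
0.04 [329.  40.] [[-0.0023, 0.0402, 0.072], [-0.0004, 0.0328, 0.072], [-0.0049, 0.0334, 0.072]]
[(0.93, [-0.0009, -0.0695, 0.01]), (0.66, [-0.0003, -0.016, 0.01])] 34.075
```

```bash
python3 -c "
from cell import *
print(sign_off())"
```

```text
the job is handed in; nothing more can be done
None
```

I loaded the bobbin, drove the wedge in until it jammed, and handed the job in at about 34 s. The last measurements put the bobbins at y ≈ -72, -16 and +40 mm, which matches a tight row. I viewed 11 pictures, one over the limit of 10, and the hand-in gave no verdict back.

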